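Close the herb tin inside its twist-fit keeper

ROBOT

A 7-joint arm with a two-finger parallel gripper is mounted at the origin on the work surface. World frame = base frame: x ahead of the robot, y to its left, z up, the work surface at z = 0. Lengths are in m, angles in rad, forces in N, time in s.
With the tool pointing down it reaches from about 0.4 to 0.9 m from the base axis. Payload 5.5 kg.
Tool frame: the origin (TCP) lies midway between the tips of the shut fingers; the grasp point (between the pads) lies 19 mm behind it (manip.grip_depth is the distance from the TCP to the grasp point, in m); z points along the fingers, x is the direction in which the jaws open and shut, and the axes are right-handed (so a half turn about z gives the same grasp; the last joint's range is limited). The gripper opens to 92 mm and grips with 3 to 60 N. Pads are 19 mm wide; open, the fingers measure 130 mm over their backs; the gripper's body (75 mm by 190 mm) begins 47 mm behind the grasp point.
Start: joints at [0.263, 0.501, -0.427, 1.55, 0.221, 1.138, -0.21], TCP at [0.65, 0, 0.227] pointing down, gripper open.
Joint ranges: [-2.88, 2.88], [-0.31, 2.03], [-1.54, 1.56], [0.2, 2.42], [-1.41, 4.55], [0.19, 2.02], [-2.57, 2.57]. Speed limits (rad/s): [2.57, 2.57, 3.14, 3.14, 3.14, 3.14, 3.14].

INTERFACE

Orientations are given as a unit quaternion [x, y, z, w].
In Python, from bench import manip, effector, viewer gives the robot as it stands. Calls block until the motion is done:
- manip.move_pose(position, orientation): joint-space move of the TCP to a pose.
- manip.servo_line(position, ori=None, vel=0.15): straight line of the TCP; ori=None keeps the orientation; vel is the mean speed in m/s.
- manip.movej(angles): joint-space move.
- effector.open_jaws() and effector.close(f_grip=None): open the fingers fully, or close them until they stop; f_grip is the grip in N (None keeps the last).
- manip.sleep(seconds).
- manip.solve_ik(position, orientation): joint angles nearest the present ones, or None.
- viewer.get_image(name): name is "scene" or "side" or "wrist"; returns the picture (384x512x3 uint8, red, green, blue); there is no depth.
- viewer.get_calibration(name): a dict with "vfov" (degrees; the focal length in pixels is half the picture's height over the tangent of half this angle, whatever the lens; pixels are square), "cx", "cy" (the principal point, pixels), "dist_coeffs" ([k1, k2, p1, p2, k3] as OpenCV has them; the pictures are not rectified), "eye" and "attitude" of the camera in the world. Camera axes: x right, y down, z forward; pixel columns grow to the right and rows downward; lengths in m; the calibration is good to about 2 mm. A picture is of the moment at which its call begins: read the wrist's pose just before it. get_calibration takes no time and is no camera call; for the wrist camera it gives the pose at the moment of the call.
A pose or a line that the arm cannot do raises manip.PlanningError and nothing moves.
- manip.hand_in(): hands the job in, once; it reports no verdict.
Readings, each from a call of its own:
- manip.current_clock(): time.
- manip.current_q(): joint angles.
- manip.current_joint_velocities(): joint speeds.
- manip.current_tau(): joint torques, N m.
- manip.current_tool_pos(): TCP position.
- manip.current_tcp_rot(): TCP orientation.
- manip.current_force(): force on the tool from outside, world axes, zero at the start.
- manip.current_wrist_torque(): the same for the moment, N m.
- manip.current_finger_gap(): finger opening in m.
Only numpy, scipy, OpenCV 4.12 (cv2) and the standard library are available. Lean on these libraries where they do the work, as an engineer would, in place of code of your own. Each camera call takes 0.05 s, during which the arm holds its last target.

TASK

Put the small steel tin away: stand it in the open lower shell of the keeper, then carry the white hood over by its handle and set it down flat around the tin, with its two wings in the gaps between the keeper's clips. Let go of the handle (it is only for carrying) and push a wing round clockwise, seen from above, until both wings are under the clips and up against their stops. Leave the other things on the counter where they are.

Things in the scene. Friction and masses are not known exactly. Their poses are not given: they have to be found in the camera images.
- keeper: Lower shell, fixed to the counter. Origin: centre of its underside; z up. Grey round foot plate 160 mm across, 12 mm thick; on it a white cup wall 22 mm high, outer diameter 92 mm (89 at the rim), inner 84 mm (81 at the rim); the plate is the cup's floor. Two steel clips stand outside the cup, on +x and -x. Closed: the hood's x axis lies along the keeper's x axis, either way round.
- clip_a (a point): Top centre of the clip on the keeper's +x, 65.5 mm from its axis, 29.5 mm up. Its roof, underside 23.5 mm up, spans 56 to 75 mm from the axis and y -24.5 to +9.5 mm; its post (the stop) fills y -24.5 to -12.5 mm below it. A wing enters from +y, turning clockwise seen from above.
- clip_b (a point): The same on the clip on -x, turned by half a turn (either wing fits either clip). The hood's wings stand clear of both clips if it is set down with its x axis turned 30 to 140 degrees counter-clockwise, seen from above, from the keeper's x axis.
- hood_mid (a point): White hollow upper shell, loose, mouth down, about 0.31 kg. Point on its axis 45 mm above the lower rim, half its total height of 90 mm; z up, x along wings and handle. Body 108 mm outer, 98 mm inner diameter, its top 63 mm above the rim, hollow to 58 mm. Two equal wings at the rim, on +x and -x.
- wing_a (a point): Centre of the upright fin of the hood's +x wing, 87.5 mm from the hood's axis, 30 mm above its lower rim: the place to push; 1 to 4 N suffice. Fin: 75 to 100 mm from the axis, 8 mm thick tangentially, from 8 to 52 mm above the rim; it stays outside the clips. It stands on a flat foot 24 mm wide, 8 mm thick, that slides under the clip.
- wing_b (a point): The same on the equal wing on the hood's -x.
- handle: The hood's carrying handle: a straight rib on its top, 70 mm long along the hood's x axis, 14 mm thick, 27 mm high, rigidly part of the hood. Origin: centre of the rib's foot, 63 mm above the hood's lower rim, so the rib spans 63 to 90 mm.
- tin_mid (a point): Small round lidded steel tin, loose, about 0.18 kg: body 64 mm in diameter and 28 mm high, with a round knob on top 22 mm in diameter and 24 mm high. The point lies on its axis, 26 mm above its underside, half of its total height of 52 mm; z up.
- mill: Dark wooden pepper mill, 52 mm in diameter, 160 mm tall, a bystander. Origin: centre of its underside.
- jar: Amber jar with a black cap, 50 mm in diameter, 110 mm tall, a bystander. Origin: centre of its underside.
- tub: Open white food tub, 320 mm along its x, 170 mm wide, 120 mm high, a bystander on the left. Origin: centre of its underside.
Mind the look-alikes: they are no part of the job. Of the things that look like the part that bears tin_mid, the smallest one is meant.

How it is judged:
By the outcome, as a careful person would: the job done as asked, in the order asked, and still so for the second after the job is handed in, with the robot touching nothing.
It also fails if it takes over 67 s, if anything falls off the work surface, if the arm or the gripper's body presses on something with over 40 N, if the wrist force passes 120 N, or if a joint passes its speed limit or range.

## Working session

There is one attempt and no reset: what is moved stays moved. The work goes in short steps, each a Python script; the robot and the scene stay as the last script left them, time stands still between calls to the robot, and variables do not carry over. Pictures are saved under pics/ and viewed, and the job is handed in when it is done.

```bash
ls -la; mkdir -p pics; python3 - <<'E'
from bench import manip, effector, viewer
import cv2,numpy as np
print(manip.current_clock())
for n in ["scene","side","wrist"]:
    c=viewer.get_calibration(n); print(n,c)
    im=viewer.get_image(n); cv2.imwrite(f"pics/{n}0.png",im[:,:,::-1])
print(manip.current_clock(),manip.current_tcp_rot())
E
```

```text
total 12
drwxr-xr-x  3 agent agent 4096 Dec  6 15:15 .
drwxr-xr-x 23 root  root  4096 Dec  6 15:15 ..
drwxr-xr-x  2 agent agent 4096 Dec  6 15:15 pics
0.0
scene {'vfov': 53.73018240545406, 'cx': 250.72655893000533, 'cy': 194.64941156355567, 'dist_coeffs': array([-0.09050561,  0.        ,  0.        ,  0.        ,  0.        ]), 'eye': array([ 1.31972795, -0.01130105,  1.04514774]), 'attitude': array([ 0.69415738,  0.63934258, -0.22253723, -0.24467074])}
side {'vfov': 45.97357647589875, 'cx': 249.90741973898653, 'cy': 192.15836551468925, 'dist_coeffs': array([-0.02370973,  0.        ,  0.        ,  0.        ,  0.        ]), 'eye': array([-0.01454691,  1.06996552,  0.92970014]), 'attitude': array([-0.20323516,  0.87269379, -0.42936152,  0.1129146 ])}
wrist {'vfov': 60.387632261021366, 'cx': 252.25290675668563, 'cy': 189.1857948008584, 'dist_coeffs': array([-0.05200466,  0.        ,  0.        ,  0.        ,  0.        ]), 'eye': array([0.64866562, 0.07112875, 0.38438293]), 'attitude': array([ 9.90766159e-01,  3.81304408e-04, -9.07859546e-04,  1.35578200e-01])}
0.15 [ 9.99999703e-01  2.44559999e-05 -7.70057853e-04 -3.25977257e-05]
```

View pics/scene0.png

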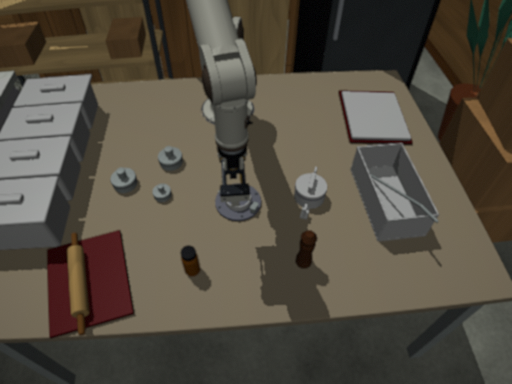

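View pics/side0.png

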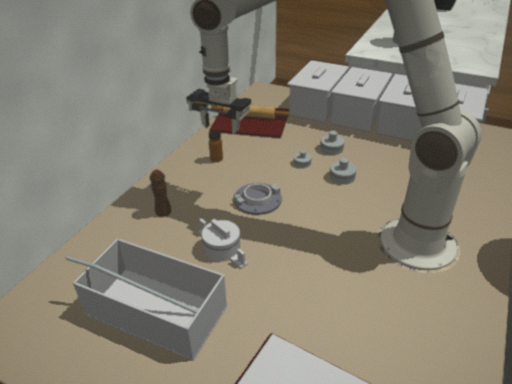

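View pics/wrist0.png

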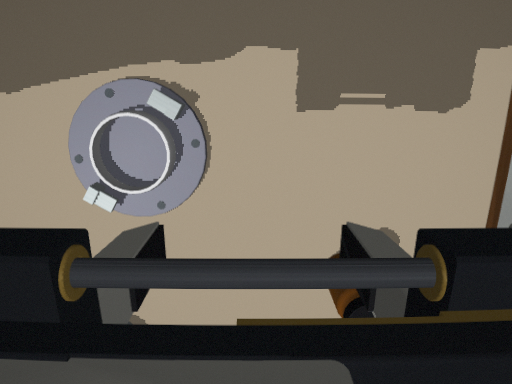

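Candidates for the tin, with scene pixels: large tin (123,178), medium tin (170,157), small tin (162,193). In the side view these are (343,171), (332,142) and (303,159). By the description the smallest is meant, so (162,193) in scene and (303,159) in side. I'll check that in a close crop.

```bash
cat > h.py <<'E'
import cv2,numpy as np
from scipy.spatial.transform import Rotation as R
from bench import manip, effector, viewer
def cam(c):
    f=192/np.tan(np.radians(c["vfov"])/2)
    return np.array([[f,0,c["cx"]],[0,f,c["cy"]],[0,0,1]]),np.array(c["dist_coeffs"]),np.array(c["eye"]),R.from_quat(c["attitude"])
def ray(c,uv):
    K,d,e,A=cam(c); p=cv2.undistortPoints(np.array(uv,float).reshape(-1,1,2),K,d).reshape(-1,2)
    v=A.apply(np.c_[p,np.ones(len(p))]); return e,v/np.linalg.norm(v,axis=1)[:,None]
def onz(c,uv,z):
    e,v=ray(c,uv); return e+v*((z-e[2])/v[:,2])[:,None]
def proj(c,X):
    K,d,e,A=cam(c); r=A.inv(); return cv2.projectPoints(np.array(X,float).reshape(-1,1,3),r.as_rotvec(),-r.apply(e),K,d)[0].reshape(-1,2)
def tri(rays):
    M=np.zeros((3,3));b=np.zeros(3)
    for e,v in rays:
        P=np.eye(3)-np.outer(v,v);M+=P;b+=P@e
    x=np.linalg.solve(M,b); return x,[np.linalg.norm((np.eye(3)-np.outer(v,v))@(x-e)) for e,v in rays]
def down(yaw):  # tool x axis at world yaw, z down
    return (R.from_euler('z',yaw)*R.from_quat([1,0,0,0])).as_quat()
def shot(n,fn):
    c=viewer.get_calibration(n); im=viewer.get_image(n)[:,:,::-1].copy(); cv2.imwrite("pics/"+fn+".png",im); np.save("pics/"+fn+".npy",c,allow_pickle=True); return c,im
def load(fn): return np.load("pics/"+fn+".npy",allow_pickle=True).item(),cv2.imread("pics/"+fn+".png")
def crop(fn,x0,y0,x1,y1,s,out):
    im=cv2.imread("pics/"+fn+".png")[y0:y1,x0:x1]; cv2.imwrite("pics/"+out+".png",cv2.resize(im,None,fx=s,fy=s,interpolation=cv2.INTER_CUBIC))
E
python3 - <<'E'
from h import *
cs={n:viewer.get_calibration(n) for n in["scene","side","wrist"]}
for n in cs: np.save(f"pics/{n}0.npy",cs[n],allow_pickle=True)
for nm,a,b in [("tinS knob",(162,187),(303,154)),("tinL",(123,172),(344,163)),("tinM",(169,152),(333,135)),("keeper",(239,201),(258,193)),("hood top",(313,180),(221,227)),("mill top",(308,236),(157,176)),("jar top",(189,252),(215,135))]:
    A=ray(cs["scene"],[a]);B=ray(cs["side"],[b])
    print(nm,tri([(A[0],A[1][0]),(B[0],B[1][0])]))
a=cv2.imread("pics/scene0.png")[130:230,80:230];b=cv2.imread("pics/side0.png")[110:210,240:390]
cv2.imwrite("pics/cropA.png",cv2.resize(np.vstack([a[:75],b[:75]]),None,fx=4,fy=4,interpolation=cv2.INTER_CUBIC))
a=cv2.imread("pics/scene0.png")[150:250,200:340];b=cv2.imread("pics/side0.png")[180:280,180:320]
cv2.imwrite("pics/cropB.png",cv2.resize(np.hstack([a,b]),None,fx=2.8,fy=4,interpolation=cv2.INTER_CUBIC))
E
```

```text
tinS knob (array([ 0.45984886, -0.24515923,  0.04085774]), [np.float64(0.001995768128047456), np.float64(0.001995768128047363)])
tinL (array([ 0.33041116, -0.40163572, -0.03643331]), [np.float64(0.020905997343355825), np.float64(0.02090599734335595)])
tinM (array([ 0.36392272, -0.22301181,  0.13785299]), [np.float64(0.022847011245341955), np.float64(0.022847011245342098)])
keeper (array([0.52034689, 0.01385943, 0.01888025]), [np.float64(0.007512584498305811), np.float64(0.00751258449830588)])
hood top (array([0.50611853, 0.26883327, 0.08368126]), [np.float64(0.00265557262446736), np.float64(0.002655572624467418)])
mill top (array([0.76208502, 0.20137262, 0.14091283]), [np.float64(0.0005426662912035603), np.float64(0.0005426662912036848)])
jar top (array([ 0.7623431 , -0.13897259,  0.10296425]), [np.float64(0.0019964501836012313), np.float64(0.001996450183601289)])
```

View pics/cropA.png

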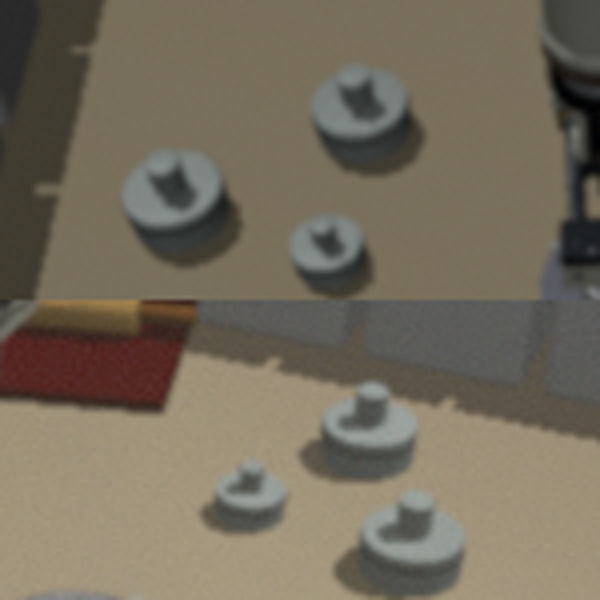

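View pics/cropB.png

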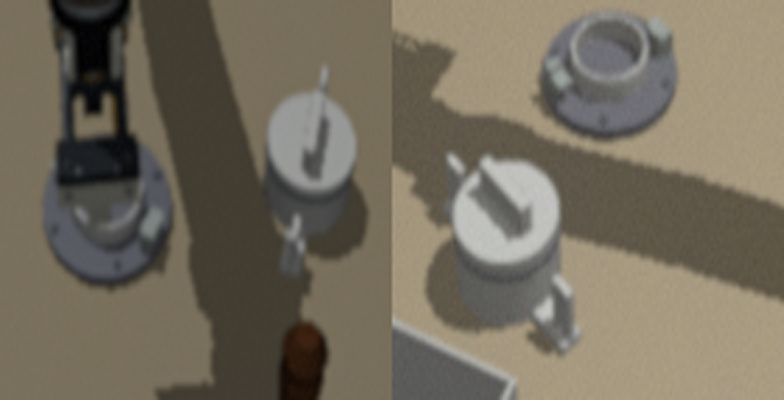

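The crop confirms that the tin at scene (162,193) / side (303,159) is clearly the smallest of the three. The hood handle runs roughly along world x, and the keeper clips lie at about 55°. Next I'll take wrist views from two places each.

```bash
python3 - <<'E'
from h import *
q=down(0)
for fn,p in [("hood1",(0.52,0.20,0.30)),("hood2",(0.46,0.17,0.25)),("keep1",(0.56,-0.05,0.25)),("keep2",(0.47,-0.06,0.25)),("tin1",(0.49,-0.31,0.22)),("tin2",(0.42,-0.33,0.22))]:
    try:
        manip.move_pose(p,q); manip.sleep(0.1); shot("wrist",fn); print(fn,manip.current_clock(),manip.current_tool_pos())
    except manip.PlanningError as e: print(fn,e)
a=[cv2.imread(f"pics/{f}.png") for f in ["hood1","hood2","keep1","keep2","tin1","tin2"]]
cv2.imwrite("pics/mont1.png",cv2.resize(np.vstack([np.hstack(a[:2]),np.hstack(a[2:4])]),(800,600),interpolation=cv2.INTER_AREA))
cv2.imwrite("pics/mont2.png",cv2.resize(np.hstack(a[4:]),(800,300),interpolation=cv2.INTER_AREA))
E
```

```text
hood1 1.2833 [0.52104542 0.19780808 0.2990911 ]
hood2 1.8583 [0.46169671 0.17032114 0.25083086]
keep1 2.9667 [ 0.5598917  -0.04731943  0.25026496]
keep2 3.5667 [ 0.47116064 -0.05928164  0.25046586]
tin1 4.7083 [ 0.49113363 -0.30763006  0.22049956]
tin2 5.25 [ 0.42151062 -0.32899242  0.22051125]
```

View pics/mont1.png

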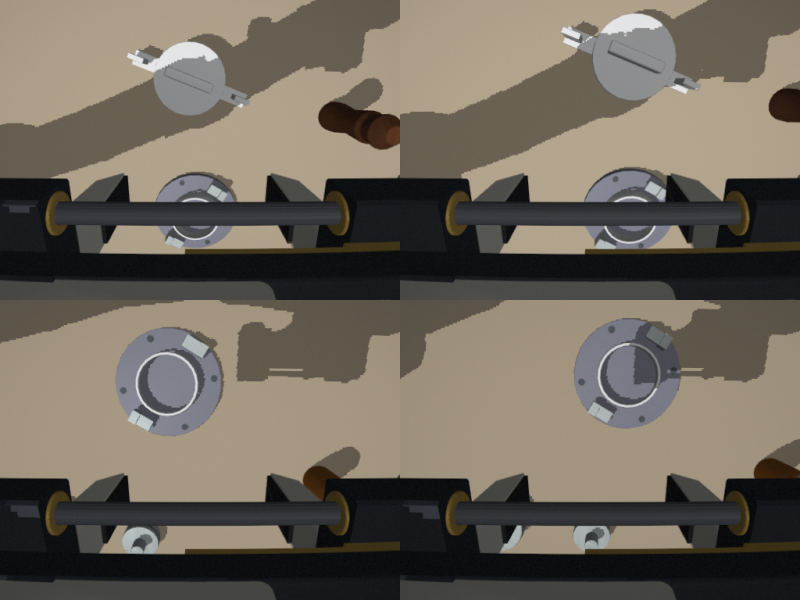

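View pics/mont2.png

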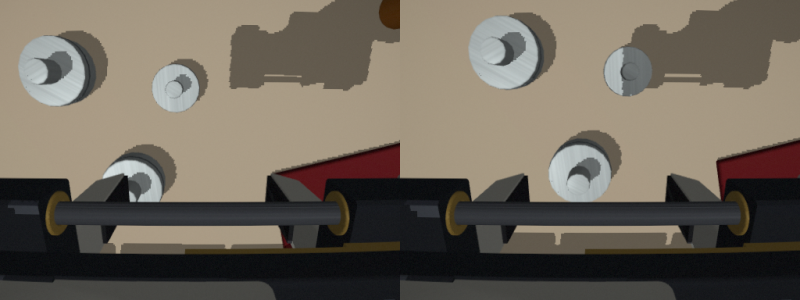

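```bash
python3 - <<'E'
from h import *
a=cv2.imread("pics/tin1.png")[70:155,175:275];b=cv2.imread("pics/tin2.png")[50:135,240:340]
cv2.imwrite("pics/c1.png",cv2.resize(np.hstack([a,b]),(800,340),interpolation=cv2.INTER_CUBIC))
a=cv2.imread("pics/keep1.png")[25:185,140:300];b=cv2.imread("pics/keep2.png")[15:175,210:370]
cv2.imwrite("pics/c2.png",cv2.resize(np.hstack([a,b]),(800,400),interpolation=cv2.INTER_CUBIC))
a=cv2.imread("pics/hood1.png")[40:150,155:325];b=cv2.imread("pics/hood2.png")[10:140,200:400]
cv2.imwrite("pics/c3.png",np.hstack([cv2.resize(x,(400,260),interpolation=cv2.INTER_CUBIC) for x in(a,b)]))
for fn,c0 in [("tin1",(225,112)),("tin2",(804/800*290-0,92))]:
    c,im=load(fn); hsv=cv2.cvtColor(im,cv2.COLOR_BGR2HSV); 
    d=im[:,:,2].astype(int)-im[:,:,0]; m=(d<8).astype(np.uint8)*255
    n,l,s,ce=cv2.connectedComponentsWithStats(m); print(fn,[(s[i].tolist(),ce[i].round(1).tolist()) for i in range(1,n) if s[i][4]>400])
E
```

```text
tin1 [([23, 45, 100, 91, 7066], [72.2, 90.3]), ([194, 82, 62, 62, 2964], [224.5, 112.3]), ([0, 195, 512, 189, 64654], [248.4, 308.7])]
tin2 [([88, 20, 96, 95, 7119], [135.2, 67.3]), ([261, 59, 62, 64, 3087], [291.3, 90.8]), ([0, 177, 512, 207, 66664], [250.4, 305.7])]
```

View pics/c1.png

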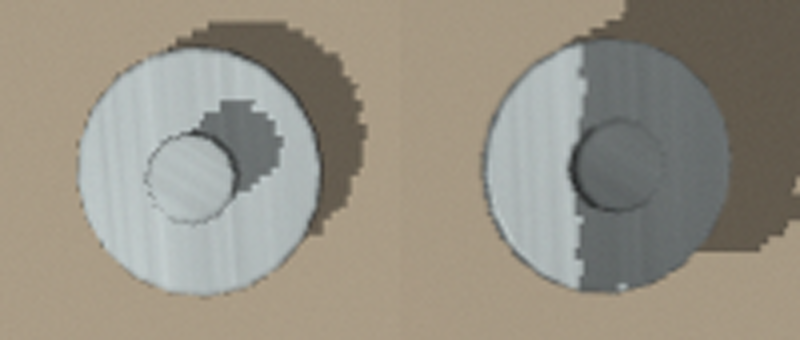

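View pics/c2.png

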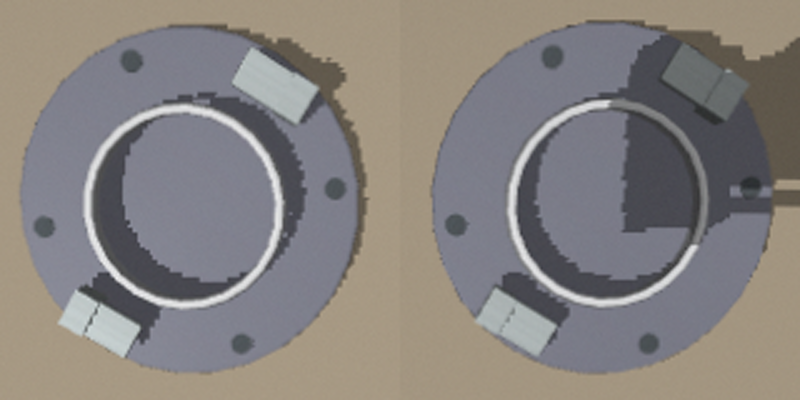

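View pics/c3.png

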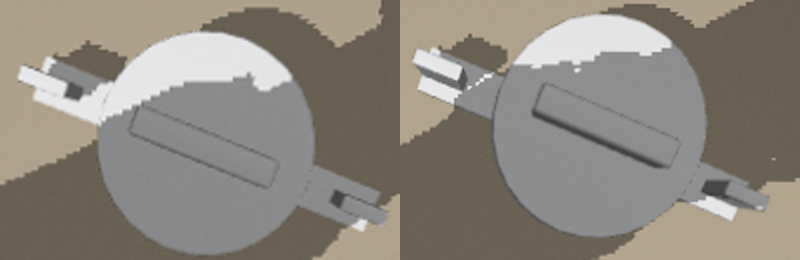

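```bash
python3 - <<'E'
from h import *
def T(f1,p1,f2,p2,nm):
    r=[]
    for f,p in((f1,p1),(f2,p2)):
        e,v=ray(load(f)[0],[p]); r.append((e,v[0]))
    x,err=tri(r); print(nm,x.round(4),np.round(err,4)); return x
A=lambda x,y,s,o:(x/s[0]+o[0]-.5+.5/s[0],y/s[1]+o[1]-.5+.5/s[1])
t1=lambda x,y:A(x,y,(4,4),(175,70)); t2=lambda x,y:A(x-400,y,(4,4),(240,50))
T("tin1",t1(191,178),"tin2",t2(620,165),"knob"); T("tin1",t1(199,171),"tin2",t2(607,166),"disc")
def ell(fn,box,cond):
    c,im=load(fn); x0,y0,x1,y1=box; m=np.zeros(im.shape[:2],np.uint8); m[y0:y1,x0:x1]=cond(im.astype(int))[y0:y1,x0:x1]*255
    cs=max(cv2.findContours(m,cv2.RETR_EXTERNAL,cv2.CHAIN_APPROX_NONE)[0],key=cv2.contourArea)
    return c,cv2.convexHull(cs)[:,0,:]
neutral=lambda im:(im[:,:,2]-im[:,:,0]<8)
def circ(c,pts,z):
    X=onz(c,pts,z)[:,:2]; M=np.c_[2*X,np.ones(len(X))]; s=np.linalg.lstsq(M,(X**2).sum(1),rcond=None)[0]; return s[:2].round(4),round(float(np.sqrt(s[2]+s[:2]@s[:2])),4)
for f,b in(("tin1",(180,70,262,150)),("tin2",(250,50,335,130))):
    c,p=ell(f,b,neutral); print(f,circ(c,p,0.028))
for f,b in(("keep1",(140,25,300,185)),("keep2",(210,15,370,175))):
    c,p=ell(f,b,neutral); print(f,"plate",circ(c,p,0.012))
k1=lambda x,y:A(x,y,(2.5,2.5),(140,25)); k2=lambda x,y:A(x-400,y,(2.5,2.5),(210,15))
# rim outer extents
T("keep1",k1(184,205),"keep2",k2(608,203),"rim centre")
for nm,k,f,off in(("keep1",k1,"keep1",[(258,47),(319,92),(298,124),(233,82)]),("keep2",k2,"keep2",[(681,42),(748,86),(725,122),(662,77)])):
    X=onz(load(f)[0],[k(*p) for p in off],.0295)[:,:2]; d=X[1]-X[0]+X[2]-X[3]; print(nm,"clip",X.mean(0).round(4),np.degrees(np.arctan2(d[1],d[0]))+90, np.linalg.norm(X-np.roll(X,1,0),axis=1).round(4))
for nm,k,f,off in(("keep1",k1,"keep1",[(78,290),(144,322),(125,356),(59,324)]),("keep2",k2,"keep2",[(498,286),(558,319),(539,356),(476,322)])):
    X=onz(load(f)[0],[k(*p) for p in off],.0295)[:,:2]; d=X[1]-X[0]+X[2]-X[3]; print(nm,"clipb",X.mean(0).round(4),np.degrees(np.arctan2(d[1],d[0]))+90, np.linalg.norm(X-np.roll(X,1,0),axis=1).round(4))
h1=lambda x,y:A(x,y,(400/170,260/110),(155,40)); h2=lambda x,y:A(x-400,y,(2,2),(200,10))
P=[T("hood1",h1(*a),"hood2",h2(*b),"handle") for a,b in(((144,107),(546,84)),((278,160),(680,142)),((268,187),(668,167)),((130,134),(534,112)))]
P=np.array(P); d=P[1]-P[0]+P[2]-P[3]; print("handle c",P.mean(0),np.degrees(np.arctan2(d[1],d[0])))
E
```

```text
knob [ 0.461  -0.2517  0.051 ] [0.0001 0.0001]
disc [ 0.4609 -0.2513  0.0246] [0.0001 0.0001]
tin1 (array([ 0.4612, -0.2516]), 0.0316)
tin2 (array([ 0.4605, -0.2518]), 0.0316)
keep1 plate (array([0.515 , 0.0126]), 0.0796)
keep2 plate (array([0.5153, 0.0132]), 0.0795)
rim centre [0.5153 0.014  0.0315] [0.0002 0.0002]
keep1 clip [0.5566 0.0647] 56.963862361472856 [0.018  0.0321 0.0161 0.0332]
keep2 clip [0.5557 0.065 ] 58.66977189044183 [0.0161 0.0347 0.0175 0.0338]
keep1 clipb [ 0.4753 -0.0393] 63.54944455040318 [0.0186 0.0334 0.0188 0.0338]
keep2 clipb [ 0.4757 -0.0389] 61.54378640260347 [0.0193 0.0314 0.0193 0.0332]
handle [0.4803 0.2824 0.0818] [0.0005 0.0005]
handle [0.543  0.2574 0.0863] [0.0006 0.0006]
handle [0.5382 0.2455 0.0858] [0. 0.]
handle [0.4743 0.2699 0.0875] [0. 0.]
handle c [0.50895508 0.26383134 0.08533674] -21.308993827697737
```

Measured: keeper centre (0.5153, 0.0130), with its x axis at about 58.8°. The tin is at (0.461, -0.2516), knob top 51 mm. The handle centre is at (0.509, 0.264), top about 86 mm, axis -21.3°. Now I'll check the tub clearance and grasp the tin by its knob.

```bash
python3 - <<'E'
from h import *
c=load("scene0")[0] if 0 else np.load("pics/scene0.npy",allow_pickle=True).item()
print("tub rim",onz(c,[(353,152),(385,214),(405,146),(437,212)],.12).round(3).tolist())
q=down(np.radians(-45)); X=[0.461,-0.2516]
manip.move_pose(X+[0.15],q); manip.servo_line(X+[0.06],vel=.15); manip.sleep(.2); print(manip.current_tool_pos(),manip.current_force())
manip.servo_line(X+[0.031],vel=.06); manip.sleep(.2); print(manip.current_tool_pos(),manip.current_force(),manip.current_clock())
effector.close(30); manip.sleep(.2)
print(manip.current_finger_gap(),manip.current_tool_pos(),manip.current_force())
manip.servo_line(X+[0.12],vel=.12); manip.sleep(.2); print(manip.current_finger_gap(),manip.current_force(),manip.current_clock())
shot("side","s1");shot("scene","s1b"); crop("s1",250,80,390,200,5,"s1c")
E
```

```text
tub rim [[0.423, 0.423, 0.12], [0.691, 0.455, 0.12], [0.407, 0.619, 0.12], [0.698, 0.622, 0.12]]
[ 0.46184674 -0.25206111  0.06110706] [-0.16038921  0.08051003 -0.69209893]
[ 0.46132041 -0.25175253  0.03132795] [0.58198086 1.05877215 0.04039419] 7.9333
0.021037296665414842 [ 0.46101116 -0.25162301  0.03100046] [-0.24802247 -0.0888798  -0.39766446]
0.021150791461873035 [ 0.34522247  0.60437018 -0.58292072] 10.325
```

View pics/s1c.png

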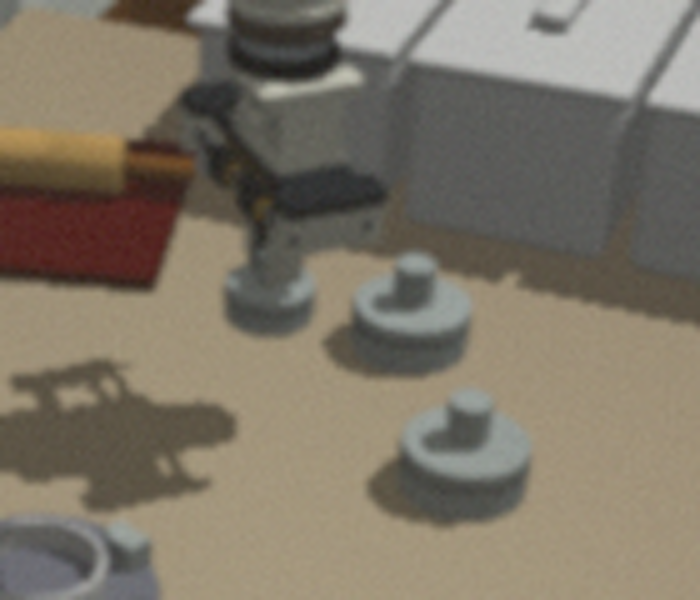

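The small tin hangs level in the gripper at side crop (270,295), and both other tins have not moved. Now I'll place it in the cup.

```bash
python3 - <<'E'
from h import *
q=down(np.radians(-45)); K=[0.5155,0.0130]
manip.servo_line([0.461,-0.2516,0.18],vel=.2)
manip.move_pose(K+[0.15],q); manip.sleep(.3); print(manip.current_tool_pos())
manip.servo_line(K+[0.055],vel=.12); manip.sleep(.2); print(manip.current_tool_pos(),manip.current_force())
z=0.055; f0=manip.current_force()[2]
while z>0.0425:
    z-=0.002; manip.servo_line(K+[z],vel=.04); manip.sleep(.05); f=manip.current_force(); print(round(z,4),manip.current_tool_pos()[2].round(4),f.round(2))
    if f[2]-f0>3: break
effector.open_jaws(); manip.sleep(.1); manip.servo_line(K+[0.15],vel=.15)
manip.move_pose([K[0],K[1]-0.075,0.25],down(0)); manip.sleep(.3)
c,im=shot("wrist","pl1"); shot("side","pl1s"); print(manip.current_clock())
p=proj(c,[K+[0.04]])[0]; print(p)
x,y=int(p[0]),int(p[1]); crop("pl1",max(x-90,0),max(y-75,0),x+90,y+75,4,"pl1c")
E
```

```text
[0.51562124 0.01172727 0.15010811]
[0.51617508 0.0129948  0.05580366] [ 0.28470437  0.12659064 -1.57816093]
0.053 0.053 [ 0.32  0.09 -0.64]
0.051 0.0509 [ 0.03 -0.04 -1.78]
0.049 0.0489 [-0.09  0.39 -2.3 ]
0.047 0.0469 [ 0.89  0.49 -1.26]
0.045 0.0449 [ 0.17 -0.66 -1.64]
0.043 0.043 [ 0.7  -0.37 -0.9 ]
0.041 0.0427 [-5.48  0.04 16.27]
18.95
[253.64168169  94.44575766]
```

View pics/pl1c.png

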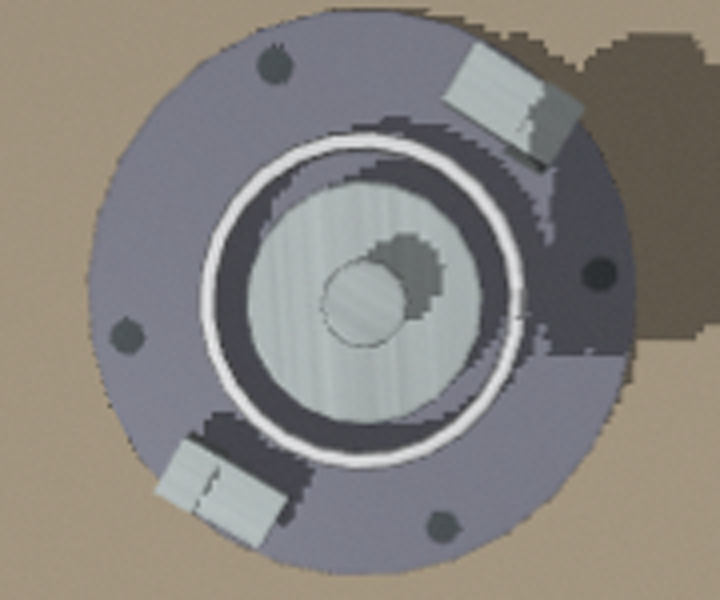

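The tin stands centred in the cup at crop (362,303), with the ring centre at (362,300). Now the hood.

```bash
python3 - <<'E'
from h import *
H=[0.509,0.2638]; q=down(np.radians(68.7))
manip.move_pose(H+[0.20],q); manip.servo_line(H+[0.11],vel=.15); manip.sleep(.3); print(manip.current_tool_pos(),manip.current_force())
manip.servo_line(H+[0.068],vel=.06); manip.sleep(.2); print(manip.current_tool_pos(),manip.current_force())
effector.close(40); manip.sleep(.2)
print(manip.current_finger_gap(),manip.current_tool_pos(),manip.current_force(),manip.current_wrist_torque(),manip.current_clock())
shot("side","g1"); crop("g1",150,120,330,260,4,"g1c")
E
```

```text
[0.50948485 0.26401654 0.11079648] [ 0.63185415  0.58178415 -0.07057622]
[0.50930458 0.26395975 0.06845262] [0.25551415 0.67378596 0.54905568]
0.013350483765590424 [0.50902466 0.26409111 0.06804964] [ 0.32569562  1.99916636 -0.69660182] [ 0.39356765 -0.1114166   0.00104748] 23.6917
```

View pics/g1c.png

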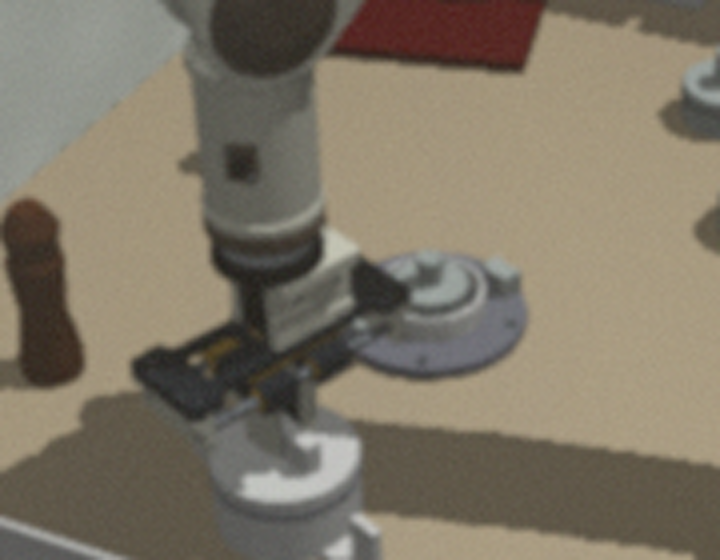

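```bash
python3 - <<'E'
from h import *
A=lambda x,y,s,o:(x/s[0]+o[0]-.5,y/s[1]+o[1]-.5)
for f,s,o,P in(("hood1",(400/170,260/110),(155,40),[(97,142),(315,142),(206,31),(206,254)]),("hood2",(2,2),(200,10),[(93,126),(306,126),(199.5,14),(199.5,238)])):
    X=onz(load(f)[0],[A(*p,s,o) for p in P],.063)[:,:2]; print(f,[X[:2,0].mean(),X[2:,1].mean()],X[1,0]-X[0,0],X[2,1]-X[3,1])
H=[0.509,0.2638]; K=[0.5155,0.0130]; q=down(np.radians(18.8))
manip.servo_line(H+[0.20],vel=.15); manip.sleep(.2); print(manip.current_finger_gap(),manip.current_force().round(2),manip.current_wrist_torque().round(3))
manip.move_pose(K+[0.20],q); manip.sleep(.4); print(manip.current_tool_pos(),manip.current_q().round(2),manip.current_clock())
shot("side","cg"); crop("cg",180,90,330,230,4,"cgc")
shot("scene","cg2"); crop("cg2",170,110,320,230,4,"cg2c")
E
```

```text
hood1 [np.float64(0.5082977372860074), np.float64(0.2643158621095136)] 0.10744481803686401 0.10652426071846924
hood2 [np.float64(0.5081446130696579), np.float64(0.2639181987447861)] 0.10678409047673154 0.10741651945996863
0.013711532431326818 [ 0.39 -0.69 -3.13] [ 0.037 -0.009  0.02 ]
[0.51551527 0.01376296 0.19990286] [ 0.35  0.3  -0.51  1.91  0.17  0.97  0.09] 26.3583
```

View pics/cgc.png

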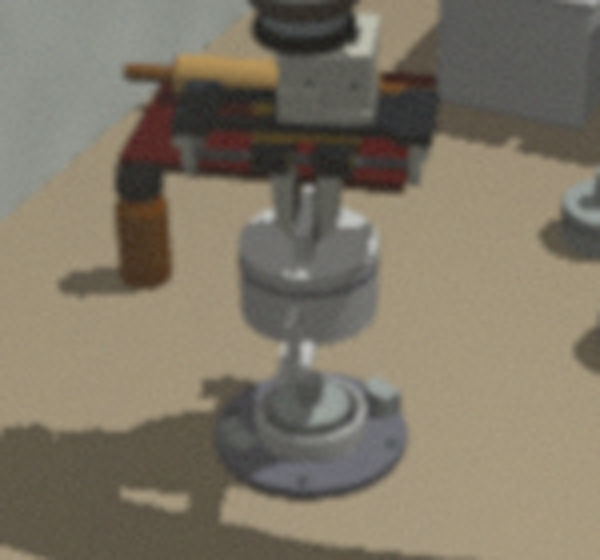

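View pics/cg2c.png

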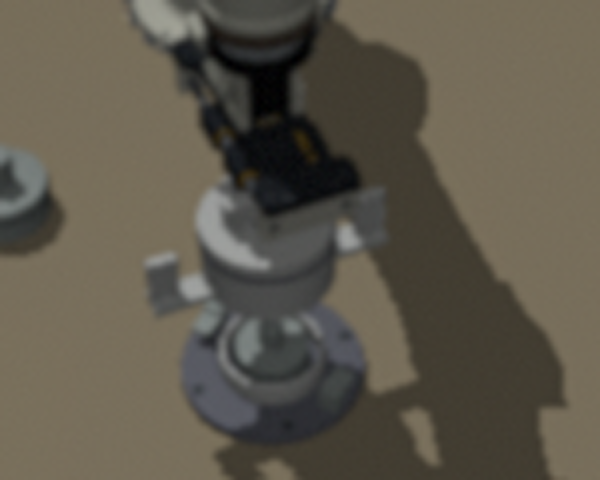

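The hood hangs level, with its wings off the clip directions. Lowering it with a force guard.

```bash
python3 - <<'E'
from h import *
K=[0.5158,0.0125]
manip.servo_line(K+[0.108],vel=.12); manip.sleep(.3); print(manip.current_tool_pos(),manip.current_force().round(2))
z=0.108
while z>0.079:
    z-=0.003; manip.servo_line(K+[z],vel=.05); manip.sleep(.05); f=manip.current_force(); print(round(z,4),manip.current_tool_pos().round(4),f.round(2))
    if f[2]>6 or np.hypot(f[0],f[1])>10: break
print(manip.current_clock())
E
```

```text
[0.51617324 0.01245271 0.1085651 ] [ 0.13  0.35 -2.01]
0.105 [0.5157 0.0125 0.1049] [ 0.76 -1.18 -2.64]
0.102 [0.5156 0.0125 0.1018] [ 0.32  0.42 -2.25]
0.099 [0.5157 0.0125 0.0988] [ 0.12 -0.67 -3.88]
0.096 [0.5157 0.0125 0.0959] [-0.22 -0.29 -3.26]
0.093 [0.5157 0.0125 0.0929] [-0.2  -0.61 -2.14]
0.09 [0.5157 0.0125 0.0899] [ 0.3   0.54 -1.63]
0.087 [0.5157 0.0125 0.0869] [-0.34  0.52 -2.15]
0.084 [0.5157 0.0125 0.0839] [-0.8  -0.29 -2.28]
0.081 [0.5157 0.0125 0.0809] [-0.22 -0.12 -1.89]
0.078 [0.5163 0.0125 0.0796] [-4.78 -0.65 13.48]
30.675
```

It seated at TCP z = 79.6 mm, against 80 expected, with no lateral load. Releasing and checking.

```bash
python3 - <<'E'
from h import *
K=[0.5158,0.0125]
effector.open_jaws(); manip.sleep(.1); manip.servo_line(K+[0.16],vel=.15)
manip.move_pose([0.5158,-0.07,0.27],down(0)); manip.sleep(.3)
c,im=shot("wrist","h1"); shot("side","h1s"); print(manip.current_clock())
p=proj(c,[K+[0.07]])[0]; print(p)
x,y=int(p[0]),int(p[1]);print(x-100,max(y-80,0)); crop("h1",x-100,max(y-80,0),x+100,y+80,4,"h1c"); crop("h1s",210,150,310,225,6,"h1sc")
E
```

```text
33.775
[254.38729559  87.44906888]
154 7
```

View pics/h1c.png

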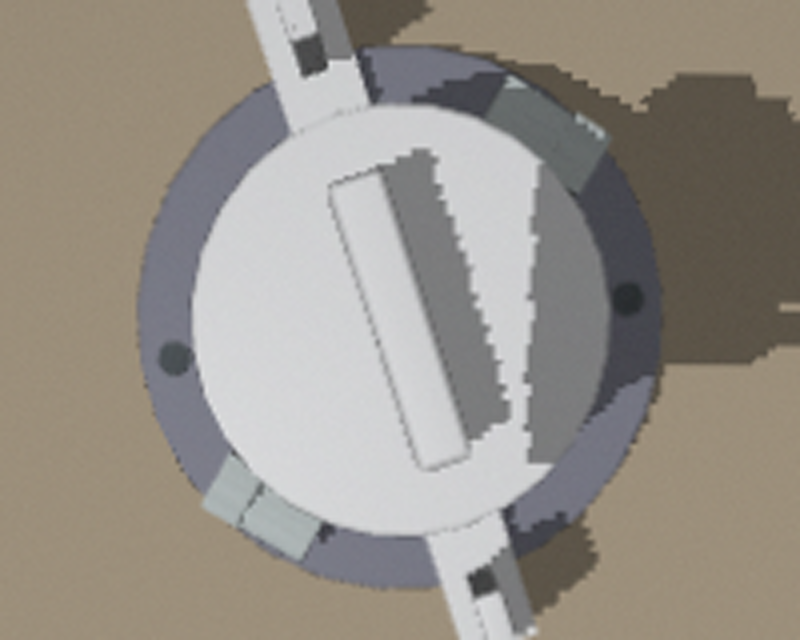

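View pics/h1sc.png

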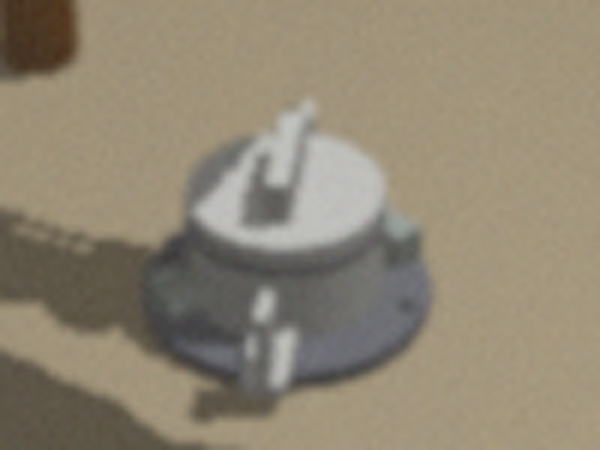

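The hood sits flat: its axis is at about -71° (handle from (355,180) to (445,460) in the crop) and both wings are in the gaps. Now I'll push the +y wing clockwise along an arc with closed fingers.

```bash
python3 - <<'E'
from h import *
K=np.array([0.5155,0.0130]); 
def P(phi,t,r=0.0875,z=0.039):
    a=np.radians(phi); R2=np.array([[np.cos(a),-np.sin(a)],[np.sin(a),np.cos(a)]])
    return list(K+R2@np.array([r,t]))+[z], down(a-np.pi/2)
effector.close(10)
p,q=P(109,0.050); manip.move_pose(p[:2]+[0.16],q); manip.servo_line(p,ori=q,vel=.15); manip.sleep(.2)
f0=manip.current_force(); print(manip.current_tool_pos(),f0.round(2),manip.current_finger_gap(),manip.current_clock())
p,q=P(109,0.030); manip.servo_line(p,ori=q,vel=.08); 
phi=112
while phi>56.5:
    phi-=4 if phi>68 else 1
    p,q=P(phi,0.023); manip.servo_line(p,ori=q,vel=.08); manip.sleep(.03)
    f=manip.current_force()-f0; a=np.radians(phi); ft=f[:2]@[-np.sin(a),np.cos(a)]; fr=f[:2]@[np.cos(a),np.sin(a)]
    print(phi,round(ft,2),round(fr,2),round(f[2],2))
    if ft>(12): break
manip.sleep(.1); print(manip.current_force()-f0,manip.current_tool_pos(),manip.current_clock())
c,im=shot("scene","p1"); shot("side","p1s"); crop("p1",190,150,310,240,6,"p1c")
E
```

```text
[0.4405464  0.07945891 0.03983315] [-0.04  0.89  0.13] 0.0005174220857983401 37.1833
108 0.69 -0.72 -0.29
104 0.07 -1.19 0.39
100 -0.04 -0.35 -0.78
96 -0.47 -0.91 -0.12
92 -0.07 -0.9 -0.57
88 0.71 -1.09 -0.19
84 0.26 -1.17 -0.08
80 0.97 -1.16 0.08
76 0.89 -1.4 -0.1
72 0.69 -1.07 0.15
68 -0.45 -0.66 0.44
67 0.69 -1.18 0.45
66 0.7 -1.06 -1.41
65 0.23 -0.87 -1.53
64 -0.06 -0.64 -1.25
63 0.09 -0.85 -0.91
62 0.22 -0.76 0.18
61 -0.11 -1.07 -0.5
60 -0.83 -0.37 -0.35
59 0.08 -1.24 0.07
58 2.04 -0.5 0.61
57 4.48 -0.6 2.47
56 6.86 -0.02 2.91
[-4.07061593  4.07319815  3.28073498] [0.54404258 0.10031904 0.03890891] 44.2083
```

View pics/p1c.png

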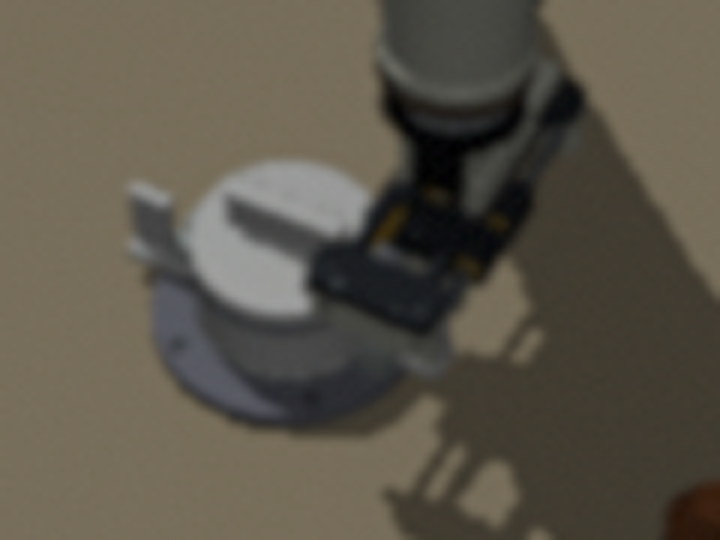

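The push force stayed flat to 59°, then climbed 2.0, 4.5, 6.9 N at 58/57/56°, which looks like the stops. Backing off to look.

```bash
python3 - <<'E'
from h import *
K=np.array([0.5155,0.0130]); a=np.radians(56); R2=np.array([[np.cos(a),-np.sin(a)],[np.sin(a),np.cos(a)]])
p=list(K+R2@np.array([0.0875,0.045])); q=down(a-np.pi/2)
manip.servo_line(p+[0.039],vel=.1); manip.servo_line(p+[0.16],vel=.2)
manip.move_pose([0.5158,-0.065,0.30],down(0)); manip.sleep(.3)
c,im=shot("wrist","e1"); print(manip.current_clock())
x,y=map(int,proj(c,[[K[0],K[1],.06]])[0]);print(x-100,max(y-80,0)); crop("e1",x-100,max(y-80,0),x+100,y+80,4,"e1c"); shot("side","e1s");crop("e1s",210,150,310,225,6,"e1sc")
E
```

```text
46.7083
153 12
```

View pics/e1c.png

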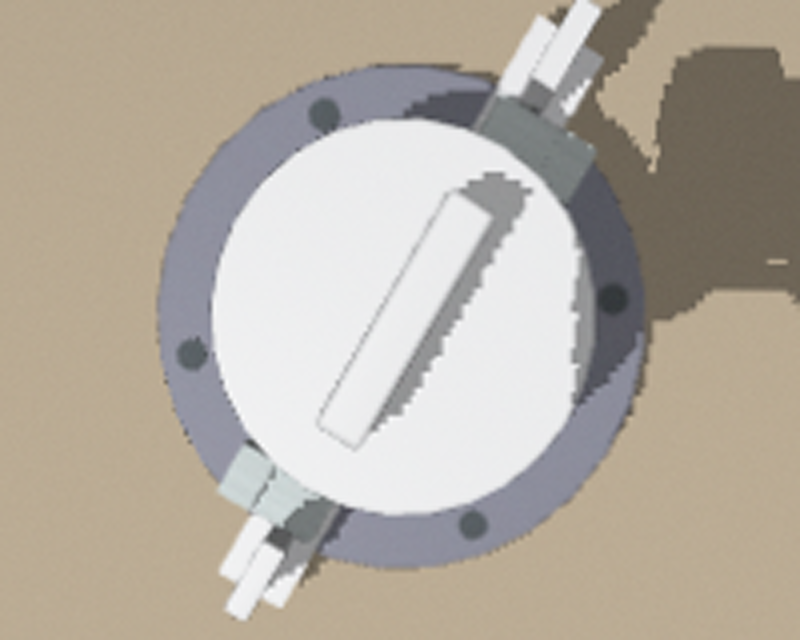

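View pics/e1sc.png

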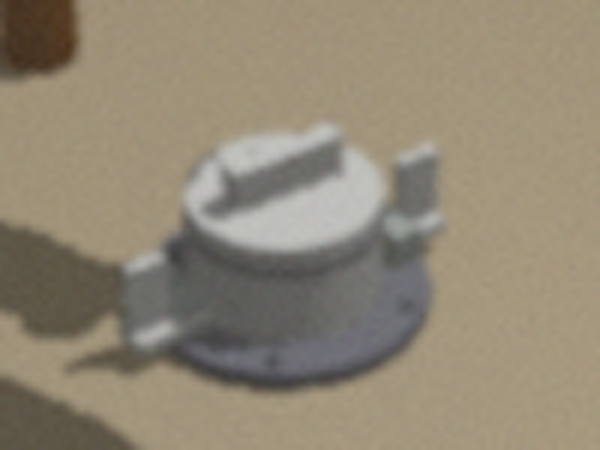

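```bash
python3 - <<'E'
from h import *
c=load("e1")[0]; o=np.array([153,12])
f=lambda P,z:onz(c,np.array(P)/4+o-.375,z)[:,:2]
X=f([(317,424),(450,190),(492,217),(355,450)],.102); d=X[1]-X[0]+X[2]-X[3]; print("handle",X.mean(0),np.degrees(np.arctan2(d[1],d[0])),np.linalg.norm(X-np.roll(X,1,0),axis=1))
for nm,P in(("A",[(596,153),(570,200)]),("B",[(243,441),(219,491)])):
    print(nm,f(P,.0295))
Y=f([(596,153),(219,491)],.0295); print(Y.mean(0),Y[0]-Y[1],np.degrees(np.arctan2(*(Y[0]-Y[1])[::-1]))+np.degrees(np.arctan2(24.5,75)))
# rerun earlier same calc on h1 for keeper corner of empty view pl1
c,im=load("pl1"); p=proj(c,[[0.5155,0.013,0.04]])[0]; x,y=int(p[0]),int(p[1]); o=np.array([x-90,max(y-75,0)])
Y=f([(583,108),(548,172),(154,492),(184,436)],.0295); e=Y[0]-Y[2]; print(Y[[0,2]].mean(0),np.degrees(np.arctan2(e[1],e[0]))+np.degrees(np.arctan2(24.5,75)))
E
python3 - <<'E'
import cv2
im=cv2.imread("pics/e1.png")
a=im[10:65,265:310];b=im[115:172,200:250]
cv2.imwrite("pics/e1z.png",cv2.resize(__import__("numpy").hstack([cv2.resize(a,(390,500),interpolation=2),cv2.resize(b,(400,500),interpolation=2)]),None,fx=1,fy=1))
E
```

```text
handle [0.51520975 0.01262021] 59.29629877738237 [0.01209998 0.06808302 0.01260134 0.06872408]
A [[0.5741531  0.0640074 ]
 [0.56665218 0.05032874]]
B [[ 0.46450371 -0.02292218]
 [ 0.45630718 -0.03883406]]
[0.51523014 0.01258667] [0.11784592 0.10284146] 59.20095579835542
[0.51476607 0.0125019 ] 59.13179532732541
```

View pics/e1z.png

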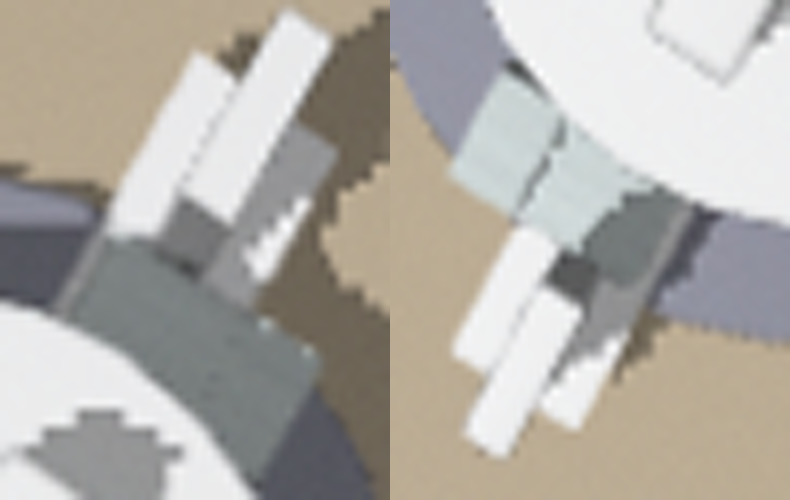

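```bash
python3 - <<'E'
from h import *
c=load("e1")[0]
sa=lambda x,y:(x/8.667+265-.44,y/9.09+10-.44); sb=lambda x,y:((x-390)/8+200-.44,y/8.77+115-.44)
X=onz(c,[sa(200,50),sa(335,150),sb(455,355),sb(580,430)],.020)[:,:2]
Y=onz(c,[(596/4+153-.375,153/4+12-.375),(219/4+153-.375,491/4+12-.375)],.0295)[:,:2]
K=Y.mean(0); e=Y[0]-Y[1]; a=np.arctan2(e[1],e[0])+np.arctan2(24.5,75)
r=np.array([[np.cos(a),np.sin(a)],[-np.sin(a),np.cos(a)]])
print(K,np.degrees(a),((X-K)@r.T*1000).round(1))
E
```

```text
[0.51523014 0.01258667] 59.20095579835542 [[101.1  11.6]
 [100.4 -11.4]
 [-99.8  11.2]
 [-99.2 -12.6]]
```

From above, the hood axis measures 59.3° and the keeper 59.2°. The foot edges are within about 1 mm of the stops, which is also the pixel resolution. Time allows a light confirming push on the other wing, so wing_b is pressed against its stop too.

```bash
python3 - <<'E'
from h import *
K=np.array([0.5153,0.0128]); a=np.radians(239); R2=np.array([[np.cos(a),-np.sin(a)],[np.sin(a),np.cos(a)]]); q=down(np.radians(-31))
P=lambda t:list(K+R2@np.array([0.0875,t]))
manip.move_pose(P(.045)+[0.15],q); manip.servo_line(P(.045)+[0.045],vel=.15); manip.sleep(.2); f0=manip.current_force()
manip.servo_line(P(.027)+[0.045],vel=.06); t=.027
while t>.0185:
    t-=.001; manip.servo_line(P(t)+[0.045],vel=.04); manip.sleep(.03)
    f=manip.current_force()-f0; ft=f[:2]@[-np.sin(a),np.cos(a)]; print(round(t,4),round(ft,2),manip.current_clock())
    if ft>6: break
manip.servo_line(P(.045)+[0.045],vel=.12); manip.servo_line(P(.045)+[0.16],vel=.25)
manip.move_pose([0.5158,-0.065,0.30],down(0)); manip.sleep(.3)
c,im=shot("wrist","e2"); print(manip.current_clock())
crop("e2",153,12,353,172,4,"e2c"); shot("scene","e2s"); shot("side","e2d")
E
```

```text
0.026 -0.14 49.2
0.025 -0.31 49.4833
0.024 -0.7 49.7667
0.023 -0.41 50.05
0.022 -1.51 50.3333
0.021 -0.21 50.6167
0.02 2.73 50.9
0.019 4.64 51.1833
0.018 4.98 51.4667
53.425
```

View pics/e2c.png

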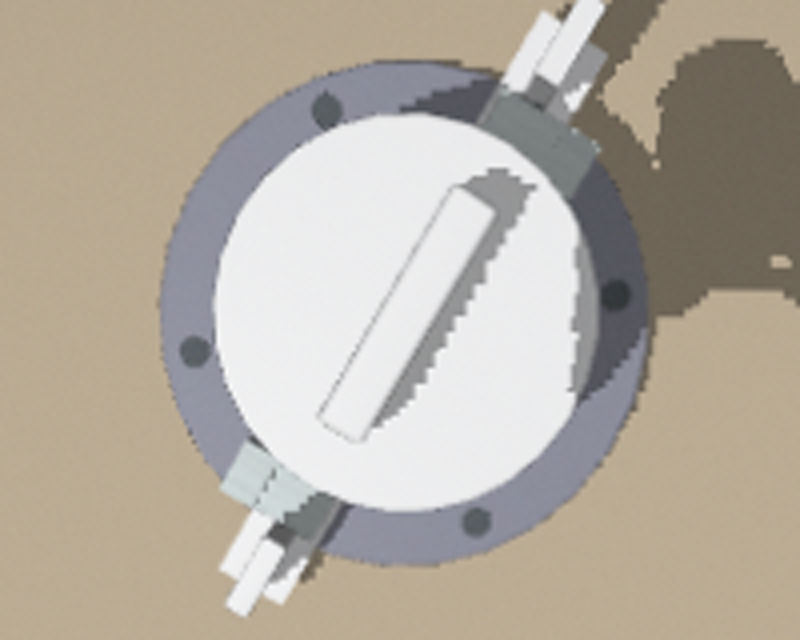

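View pics/e2s.png

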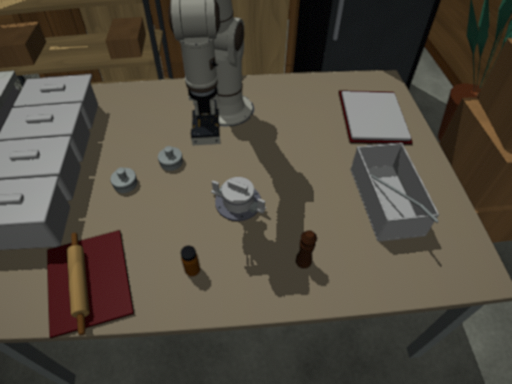

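The top view is unchanged after the second push: handle from (338,428) to (475,198), both feet under the clips. In the scene view the jar, mill, tub and the other tins are in place. Handing in.

```bash
python3 - <<'E'
from h import *
manip.hand_in(); print(manip.current_clock())
E
```

```text
the job is handed in; nothing more can be done
the job is handed in; nothing more can be done
```

I put the smallest tin in the keeper and set the hood flat over it. I then let go of the handle, turned the hood clockwise by its wing to the stops, and handed in at about 53.4 s of the 67 s allowed.

- **Tin:** I picked it up by its knob. A look from above showed it standing centred in the cup before the hood went on.
- **Hood:** It seated with the tool at 79.6 mm against 80 mm expected, with both wings in the gaps between the clips.
- **Turning:** I pushed wing_a through about 50°. The force stayed near zero until about 58°, then rose to 7 N. A second light push on wing_b also met resistance, reaching 5 N, and the hood did not visibly move.
- **Last measurement:** Taken before the push on wing_b, the hood axis was at 59.3° against 59.2° for the keeper. Both feet were under the clips.
- **Other things:** In the last pictures the jar, mill, tub and the two larger tins stood where they were, and the robot was touching nothing.

**Uncertain:** The feet measured about 0.6 to 1.3 mm short of the nominal stops, roughly the size of one pixel. I relied on the rise in force to judge that both wings were against their stops.

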